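Hang the turned beaker on its drying peg

ROBOT

A 6-joint arm with a two-finger parallel gripper is mounted at the origin on the work surface. World frame = base frame: x ahead of the robot, y to its left, z up, the work surface at z = 0. Lengths are in m, angles in rad, forces in N, time in s.
With the tool pointing down it reaches from about 0.3 to 0.75 m from the base axis. Payload 8.5 kg.
Tool frame: the origin (TCP) lies on the centre line of the jaws, within the pads' length; the fingertips stand 17 mm ahead of it and the grasp point (between the pads) lies 2 mm behind it; z points along the fingers, y is the line along which they close (so a half turn about z gives the same grasp; the last joint's range is limited). The gripper opens to 88 mm and grips with 3 to 60 N. Pads are 18 mm wide; open, the fingers measure 123 mm over their backs; the gripper's body (75 mm by 187 mm) begins 45 mm behind the grasp point.
Start: joints at [0.891, 0.381, 1.297, -0, 1.464, -0.215], TCP at [0.247, 0.492, 0.256] pointing down, gripper open.
Joint ranges: [-3.11, 3.11], [-0.89, 2.33], [0.22, 2.48], [-1.42, 4.56], [0.17, 2.85], [-2.88, 2.88]. Speed limits (rad/s): [2.39, 2.39, 3.14, 3.14, 3.14, 3.14].

INTERFACE

Orientations are given as a unit quaternion [x, y, z, w].
In Python, from cell import * gives the robot as it stands.
- The arm moves only by the tool send_rows, never from a script. Its argument "targets" is a list of rows, each an object of numbers: "dx", "dy", "dz": the shift along the world's x, y, z normalised to -1 to 1, where 1 is 0.1 m; "wx", "wy", "wz": the turn, a rotation vector about the world's x, y, z normalised to -1 to 1, where 1 is 1.5 rad. In form: [{"dx": .., "dy": .., "dz": .., "wx": .., "wy": .., "wz": ..}, ...]. A call has 1 to 12 rows; each row is the pose to reach, as a shift and turn from the pose commanded when the call began; what a row does not reach only later rows make up. A row lasts 1/10 s, in which the tool goes at most 50 mm and 8.59 degrees, less where a joint would pass 70% of its speed; a pose out of reach is approached as far as the arm can. A call with a number of a shift or a turn outside -1 to 1 is refused whole. A call with a gripper value outside its range is refused whole. "gripper" is the opening, from 0 (shut) to 1 (fully open), set as the call begins (left out, the last holds). The fingers move at their own pace and stop on an object; "force" is the grip in N (left out, the last holds). Time passes only in rows, so rows that repeat a pose let the fingers close. It gives the time, the measured TCP pose, the force, the opening and the grip force at its end, in the units of the state.
- get_obs(): the state, without advancing time (a new reading comes with each control period).
- snapshot(name): name is "side" or "top"; returns the picture (384x512x3 uint8, red, green, blue); there is no depth.
- camera_params(name): a dict with "fx", "fy", "cx", "cy" (pixels), "world_from_camera" (4x4, takes a point from camera to world coordinates). Camera axes: x right, y up, looking along -z (the intrinsics and any distortion apply to the point x, -y, -z); pixel columns grow to the right and rows downward; lengths in m; the calibration is good to about 2 mm. A picture is of the moment at which its call begins. camera_params takes no time and is no camera call.
- hand_in(): hands the job in; it is judged then, once.
Trained networks look in the newest picture that a camera, given by its name, has taken for a name from the list of things; names that differ only in an ending like _2 or _b are one class to them, and where a whole thing is asked for, a point or a joint stands for the part that bears it (a point fixed in the world has none). Each returns a list of dicts, best first, with "conf" (0 to 1); they miss things now and then, are a little off and sometimes report something else, mostly with a low value. They report only what shows in the picture. A call takes as long as a camera call. They do not tell look-alikes from the thing itself.
- search_frame(thing, camera): "extent" ([centre column, centre row, width, height] in pixels, round what is visible of it).
- masks_of(thing, camera): "pixels" (384x512 bool, what is visible of it) and "extent" ([centre column, centre row, width, height] in pixels, round what is visible of it).
- place_of(thing, camera): "pixel" ([row, column] in pixels: a listed point, or the origin of a listed thing).
The state is a dict: "t": time; "joint_positions": joint angles; "joint_velocities": joint speeds; "tau": joint torques, N m; "tcp_pos": TCP position; "eef_rot": TCP orientation; "wrist_force": force on the tool from outside, world axes, zero at the start; "ft_torque": the same for the moment, N m; "gripper_width": opening from 0.0 (shut) to 1.0 (fully open); "gripper_force": force on a finger pad.
Only numpy, scipy, OpenCV 4.12 (cv2) and the standard library are available. Lean on these libraries where they do the work, as an engineer would, in place of code of your own. Each camera call takes 0.05 s, during which the arm holds its last target. There are 200 camera calls.

TASK

The pale turned wooden beaker lying in the sloping cradle is ready to dry: take it out, turn it upside down and put it over the free drying peg. Lower it in your grip all the way until its mouth sits flat on the round shoulder at the foot of the peg, and only then let go; don't drop it on. Leave the other things on the bench where they are.

Things in the scene. Friction and masses are not known exactly. Their poses are not given: they have to be found in the camera images.
- beaker: Pale wooden straight round beaker, 56 mm diameter, 110 mm long, wall 5 mm (46 mm inside), closed base 8 mm thick, about 0.1 kg; centre of mass 48 mm from the base. Origin at the centre of the base's outside; +z along its axis to the open mouth. Starts in the cradle, mouth facing to the robot's right (within 25 degrees of -y) and dipping 30 degrees below level.
- beaker_mouth (a point): Centre of the beaker's open mouth, in the plane of the rim, 110 mm from the base along its axis; axes as the beaker.
- cradle: Fixed wooden cradle: dark foot 170 x 90 x 18 mm, two V rests 48 mm wide under the beaker at 14 and 94 mm from its base, and a low stop at its mouth rim; its flanks are free between the rests. Origin under the centre of the foot, on the bench; +x is the level heading of the beaker's mouth; the beaker's axis passes 90 mm above the origin, 48 mm from its base.
- free_peg: Fixed drying stand with nothing on it: square wooden foot 100 x 100 x 18 mm, on it a plywood shoulder disc 72 mm across and 8 mm thick, and from that an upright dark dowel, 30 mm diameter and 70 mm tall above the shoulder, its top 12 mm tapering to 16 mm. Origin under the centre of the foot, on the bench; z up along the dowel.
- free_peg_seat (a point): Point on the free peg's axis at the top face of its shoulder disc, 26 mm above the bench, where the beaker's mouth is to sit; z up.
- taken_peg: Fixed drying stand just like the free one, but with the dark beaker already on it. Origin under the centre of the foot.
- dark_beaker: Dark wooden beaker, 56 mm diameter, 90 mm long, already upside down on the other stand (its base 116 mm above the bench). Origin at the centre of its outside base (now uppermost); +z to its mouth (downwards). To be left alone.
- log: Bark-covered piece of log, 120 mm diameter, 150 mm tall, standing at the left. Origin at the centre of its underside. To be left alone.
- oil_tin: Blue tin, 74 mm diameter, 110 mm tall. Origin at the centre of its underside. To be left alone.
- offcut: Pale board offcut lying flat, 160 x 60 x 22 mm. Origin at the centre of its underside, x along its length. To be left alone.
- stave: Browner split board lying flat, 190 x 45 x 18 mm. Origin at the centre of its underside, x along its length. To be left alone.
- brush: Flat brush about 200 mm long lying near the robot's right, handle to its -x. To be left alone.
- mallet: Hammer about 260 mm long lying flat at the right, handle to its -x. To be left alone.
Mind the look-alikes: they are no part of the job. What is shaped like the beaker but purple is not meant. Leave any yellow look-alike of the free_peg alone.

How it is judged:
By the outcome, as a careful person would: the job done as asked, in the order asked, and still so for the second after the job is handed in, with the robot touching nothing.
It also fails if it takes over 45 s, if anything falls off the work surface, if the arm or the gripper's body presses on something with over 40 N, if the wrist force passes 120 N, or if a joint passes its speed limit or range.

## Working session

There is one attempt and no reset: what is moved stays moved. The work goes in short steps, Python scripts to look and compute and a tool call to move; the robot and the scene stay as the last step left them, time stands still between calls to the robot, and variables do not carry over. Pictures are saved under pics/ and viewed, at most 10 in all, crops included, and the job is handed in when it is done.

Besides the shell and the picture viewer there is one more tool, called after "Emit:" as a command line: name --argument value ..., lists and objects as JSON in quotes. send_rows: Moves the arm, as the interface text tells. Scaled input: -1 to 1 covers 0.1 m each way for a shift and 1.5 rad each way for a turn. Its arguments: {"type":"object","properties":{"targets":{"type":"array"},"gripper":{"type":"number"},"force":{"type":"number"}},"required":["targets"]}

```bash
mkdir -p pics
python3 - <<'E'
from cell import *
import cv2,numpy as np
a=snapshot("side");b=snapshot("top")
cv2.imwrite("pics/s1.png",a[...,::-1]);cv2.imwrite("pics/t1.png",b[...,::-1])
for c in("side","top"):
    p=camera_params(c);print(c,{k:(np.round(v,4).tolist() if not isinstance(v,str) else v) for k,v in p.items()})
    for t in("beaker","free_peg","cradle"):
        print(t,[(round(d["conf"],2),np.round(d["extent"]).tolist()) for d in search_frame(t,c)][:4])
    for t in("beaker","beaker_mouth","free_peg","free_peg_seat","cradle"):
        print(t,[(round(d["conf"],2),np.round(d["pixel"],1).tolist()) for d in place_of(t,c)][:4])
print(get_obs())
E
```

```text
side {'fx': 468.6264, 'fy': 468.6264, 'cx': 255.9503, 'cy': 187.6085, 'world_from_camera': [[0.9616, 0.2017, -0.1864, 0.2784], [-0.2743, 0.7385, -0.616, -0.7953], [0.0134, 0.6434, 0.7654, 1.1084], [0.0, 0.0, 0.0, 1.0]]}
beaker [(0.74, [258.0, 131.0, 32.0, 32.0]), (0.68, [199.0, 117.0, 32.0, 14.0])]
free_peg [(0.85, [298.0, 271.0, 44.0, 38.0]), (0.68, [233.0, 236.0, 43.0, 38.0])]
cradle [(0.79, [258.0, 151.0, 51.0, 41.0]), (0.28, [298.0, 272.0, 44.0, 35.0])]
beaker [(0.89, [115.5, 216.2]), (0.7, [119.2, 245.8])]
beaker_mouth [(0.93, [149.5, 265.8]), (0.78, [116.7, 183.4])]
free_peg [(0.63, [272.6, 299.0]), (0.58, [237.3, 233.9]), (0.18, [155.8, 312.6])]
free_peg_seat [(0.76, [270.4, 298.9]), (0.73, [231.8, 237.4])]
cradle [(0.81, [152.0, 255.8])]
top {'fx': 475.5848, 'fy': 475.5848, 'cx': 262.004, 'cy': 199.7401, 'world_from_camera': [[0.0287, 0.9954, -0.0912, 0.4285], [-0.9996, 0.0288, 0.0007, -0.0215], [0.0033, 0.0911, 0.9958, 1.3915], [0.0, 0.0, 0.0, 1.0]]}
beaker [(0.72, [101.0, 233.0, 27.0, 35.0]), (0.6, [162.0, 183.0, 47.0, 32.0])]
free_peg [(0.97, [331.0, 193.0, 34.0, 40.0]), (
[... 380 characters left out ...]
.9, 'joint_positions': array([ 8.90716479e-01,  3.80582438e-01,  1.29740554e+00, -1.39963660e-05,
        1.46362460e+00, -2.15301073e-01]), 'joint_velocities': array([0.00067577, 0.00059979, 0.0007158 , 0.00030001, 0.00021306,
       0.00116714]), 'tau': array([-1.92864165e-03, -4.37806678e+01, -2.24727130e+01,  7.11880764e-02,
        3.15393344e-02, -2.45366846e-05]), 'tcp_pos': array([0.24651124, 0.49163121, 0.25575596]), 'eef_rot': array([ 2.30302608e-01,  9.73119062e-01, -1.19927377e-05,  1.95967861e-06]), 'wrist_force': array([ 0.20395063, -0.53959987, -0.12224263]), 'ft_torque': array([ 0.00742494, -0.033082  ,  0.01736137]), 'gripper_force': 0.0, 'gripper_width': 0.9971258937424644}
```

Run:
```python
import cv2,numpy as np
a=cv2.imread("pics/s1.png");b=cv2.imread("pics/t1.png")
A=cv2.resize(a[80:310,150:430],None,fx=2.7,fy=2.7,interpolation=3)
cv2.imwrite("pics/s2.png",A)
B=cv2.resize(b[130:290,70:340],None,fx=2.9,fy=2.9,interpolation=3)
cv2.imwrite("pics/t2.png",B)
cv2.imwrite("pics/t3.png",b)
```

```text
(no output)
```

View pics/s1.png

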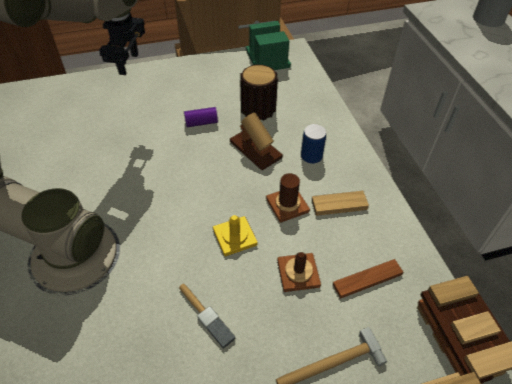

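View pics/t1.png

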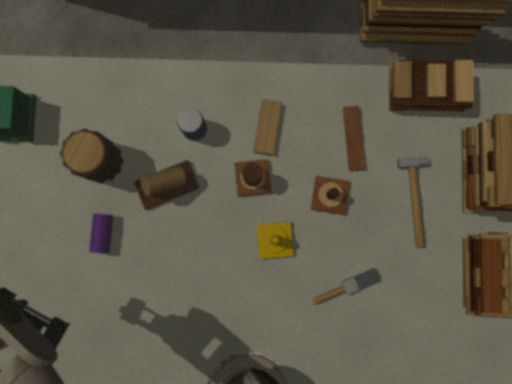

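View pics/t2.png

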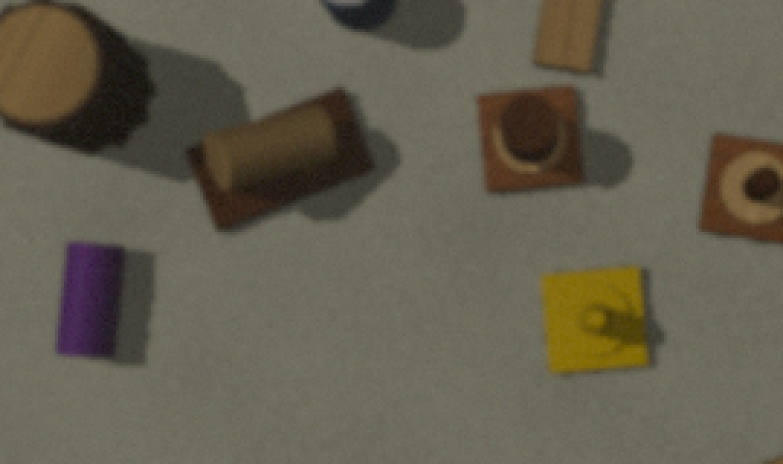

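View pics/s2.png

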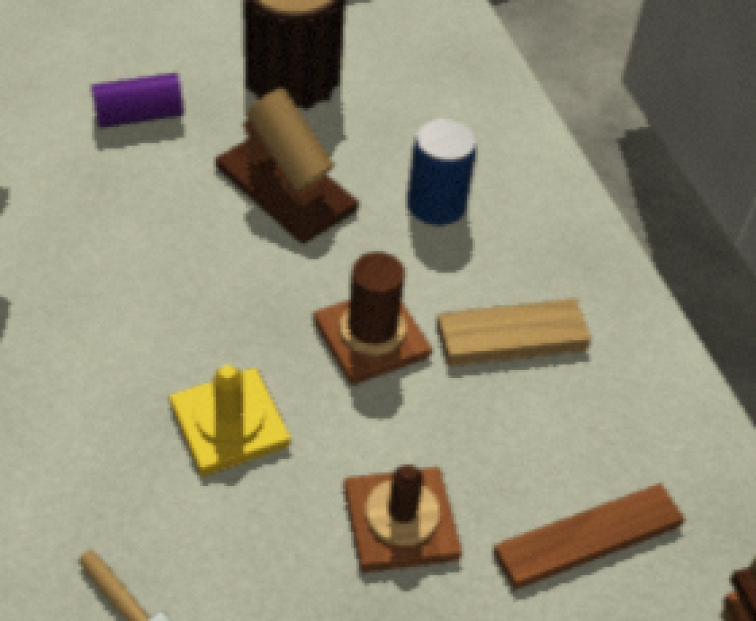

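Candidates for the beaker: the pale wooden one in the cradle, side (258,131) / top (166,182), and the purple look-alike, side (200,117) / top (101,233). I choose the cradle one. Candidates for the free peg:
- Brown stand with bare dark dowel: side (299,270) / top (331,195). This is my choice.
- Yellow look-alike: side (235,235) / top (276,240).
- Stand with the dark beaker: side (288,198) / top (253,177).

The crops bear out both choices.

Next I fit the poses from masks in both cameras.

```bash
cat > fit.py <<'E'
import numpy as np,cv2
from scipy.optimize import minimize
from cell import *
P={c:camera_params(c) for c in("side","top")}
def proj(c,X):
    p=P[c];T=np.linalg.inv(np.array(p["world_from_camera"]));q=np.atleast_2d(X)@T[:3,:3].T+T[:3,3]
    return np.c_[p["cx"]+p["fx"]*q[:,0]/-q[:,2],p["cy"]-p["fy"]*q[:,1]/-q[:,2]]
t=np.linspace(0,2*np.pi,48,endpoint=False);C=np.c_[np.cos(t),np.sin(t)]
def cyl(*rz): return np.vstack([np.c_[r*C,np.full(48,z)] for r,z in rz])
def box(a,b,z0,z1): return np.array([[x,y,z] for x in(-a/2,a/2) for y in(-b/2,b/2) for z in(z0,z1)])
PEG=[box(.1,.1,0,.018),cyl((.036,.018),(.036,.026)),cyl((.015,.026),(.015,.084),(.008,.096))]
BK=[cyl((.028,0),(.028,.11))]
def Rz(a):
    c,s=np.cos(a),np.sin(a);return np.array([[c,-s,0],[s,c,0],[0,0,1]])
def bpose(x,y,a,z=.09,dip=np.radians(30)):
    h=np.array([np.cos(a),np.sin(a),0]);m=h*np.cos(dip)-np.array([0,0,np.sin(dip)]);yy=np.cross([0,0,1],h)
    R=np.c_[np.cross(yy,m),yy,m];return R,np.array([x,y,z])-.048*m
S=4
def render(c,parts,R,o):
    im=np.zeros((384*S,512*S),np.uint8)
    for q in parts:
        h=cv2.convexHull(proj(c,q@R.T+o).astype(np.float32))
        cv2.fillConvexPoly(im,np.round((h+.5)*S*16-8).astype(np.int32),255,shift=4)
    return cv2.resize(im,(512,384),interpolation=cv2.INTER_AREA)/255.
def pick(thing,c,px):
    L=masks_of(thing,c);return min(L,key=lambda d:np.hypot(d["extent"][0]-px[0],d["extent"][1]-px[1]))
def fit(parts,pose,M,x0,step):
    f=lambda x:np.mean([1-np.minimum(r,m).sum()/np.maximum(r,m).sum() for c,m in M.items() for r in[render(c,parts,*pose(x))]])
    sx=np.vstack([x0]+[np.array(x0)+np.eye(len(x0))[i]*step[i] for i in range(len(x0))])
    r=minimize(f,x0,method="Nelder-Mead",options=dict(initial_simplex=sx,xatol=1e-4,fatol=1e-5,maxiter=200));return r.x,r.fun
def ray(c,u,v,z):
    p=P[c];T=np.array(p["world_from_camera"]);d=T[:3,:3]@[(u-p["cx"])/p["fx"],-(v-p["cy"])/p["fy"],-1];return T[:3,3]+d*(z-T[2,3])/d[2]
E
cat > m.py <<'E'
from fit import *
for c in P: snapshot(c)
pegM={c:pick("free_peg",c,px)["pixels"].astype(float) for c,px in dict(side=(299,270),top=(331,194)).items()}
bkM={c:pick("beaker",c,px)["pixels"].astype(float) for c,px in dict(side=(258,131),top=(166,182)).items()}
np.savez("masks.npz",**{"p"+c:m for c,m in pegM.items()},**{"b"+c:m for c,m in bkM.items()})
p0=ray("top",331,195,.02);b0=ray("top",166,182,.09);print(p0,b0)
pp=lambda x:(Rz(x[2]),np.array([x[0],x[1],0]))
bp=lambda x:bpose(*x)
for cs in(("side","top"),("top",),("side",)):
    print(cs,"peg",*fit(PEG,pp,{c:pegM[c] for c in cs},[p0[0],p0[1],-.1],[.01,.01,.1]),"beaker",*fit(BK,bp,{c:bkM[c] for c in cs},[b0[0],b0[1],-1.25],[.01,.01,.1]))
print("free z", fit(BK,bp,bkM,[b0[0],b0[1],-1.25,.09],[.01,.01,.1,.01]))
for n in("log","oil_tin"):
    for d in place_of(n,"top")[:2]: print(n,d["conf"],ray("top",d["pixel"][1],d["pixel"][0],0))
E
python3 m.py
```

```text
[ 0.5736573 -0.222082   0.02     ] [0.58905985 0.24341557 0.09      ]
('side', 'top') peg [ 0.57448223 -0.22091717 -0.11346319] 0.06711993033696184 beaker [ 0.59159972  0.25806475 -1.14773136] 0.07286225611710384
('top',) peg [ 0.57562487 -0.22124381 -0.1212307 ] 0.06027604534213227 beaker [ 0.59274896  0.25718325 -1.15854372] 0.049015227030557273
('side',) peg [ 0.57318287 -0.22040902 -0.13611669] 0.06707735179405028 beaker [ 0.59055899  0.25685989 -1.16018925] 0.07282209429008579
free z (array([ 0.59194329,  0.25772121, -1.12894829,  0.08687552]), np.float64(0.06935755229202883))
log 0.8 [0.65096625 0.45097735 0.        ]
log 0.68 [0.62406165 0.00279714 0.        ]
oil_tin 0.56 [0.75709843 0.17861989 0.        ]
```

Emit:
send_rows --targets '[{"dx": 0.28,"dy": -0.18,"dz": 0.0,"wz": -0.04},{"dx": 0.56,"dy": -0.36,"dz": 0.0,"wz": -0.08},{"dx": 0.85,"dy": -0.55,"dz": 0.0,"wz": -0.115},{"dx": 0.85,"dy": -0.55,"dz": 0.0,"wz": -0.115}]' --gripper 1.0

```text
$.targets[0]: bad value
```

Emit:
send_rows --targets '[{"dx": 0.28,"dy": -0.18,"dz": 0.0,"wz": -0.04},{"dx": 0.56,"dy": -0.36,"dz": 0.0,"wz": -0.08},{"dx": 0.85,"dy": -0.55,"dz": 0.0,"wz": -0.115},{"dx": 0.85,"dy": -0.55,"dz": 0.0,"wz": -0.115}]'

```text
$.targets[0]: bad value
```

Emit:
send_rows --targets '[{"dx": 0.28,"dy": -0.18,"dz": 0.0,"wz": -0.04},{"dx": 0.56,"dy": -0.36,"dz": 0.0,"wz": -0.08},{"dx": 0.85,"dy": -0.55,"dz": 0.0,"wz": -0.115},{"dx": 0.85,"dy": -0.55,"dz": 0.0,"wz": -0.115}]'

```text
$.targets[0]: bad value
```

Emit:
send_rows --targets '[{"dx": 0.28,"dy": -0.18,"dz": 0.0,"wz": -0.04},{"dx": 0.56,"dy": -0.36,"dz": 0.0,"wz": -0.08},{"dx": 0.84,"dy": -0.55,"dz": 0.0,"wz": -0.112},{"dx": 0.84,"dy": -0.55,"dz": 0.0,"wz": -0.112},{"dx": 0.84,"dy": -0.55,"dz": 0.0,"wz": -0.112}]'

```text
$.targets[0]: bad value
```

Emit:
send_rows --targets '[{"dx": 0.28,"dy": -0.18,"dz": 0.0,"wx": 0.0,"wy": 0.0,"wz": -0.04},{"dx": 0.56,"dy": -0.36,"dz": 0.0,"wx": 0.0,"wy": 0.0,"wz": -0.08},{"dx": 0.85,"dy": -0.55,"dz": 0.0,"wx": 0.0,"wy": 0.0,"wz": -0.115},{"dx": 0.85,"dy": -0.55,"dz": 0.0,"wx": 0.0,"wy": 0.0,"wz": -0.115}]' --gripper 1.0

```text
t: 1.7
tcp_pos: [0.3342, 0.435, 0.2556]
eef_rot: [0.316, 0.949, -0.0, 0.0]
wrist_force: [-0.2, -0.6, -0.7]
gripper_width: 1.002
gripper_force: 0.0
```

Emit:
send_rows --targets '[{"dx": 0.28,"dy": -0.18,"dz": 0.0,"wx": 0.0,"wy": 0.0,"wz": -0.04},{"dx": 0.56,"dy": -0.36,"dz": 0.0,"wx": 0.0,"wy": 0.0,"wz": -0.08},{"dx": 0.85,"dy": -0.55,"dz": 0.0,"wx": 0.0,"wy": 0.0,"wz": -0.115}]'

```text
t: 2.0
tcp_pos: [0.4167, 0.3816, 0.2559]
eef_rot: [0.394, 0.919, 0.0, -0.0]
wrist_force: [-0.5, -0.4, -0.1]
gripper_width: 1.002
gripper_force: 0.0
```

Emit:
send_rows --targets '[{"dx": 0.28,"dy": -0.18,"dz": 0.0,"wx": 0.0,"wy": 0.0,"wz": -0.04},{"dx": 0.56,"dy": -0.36,"dz": 0.0,"wx": 0.0,"wy": 0.0,"wz": -0.08},{"dx": 0.85,"dy": -0.55,"dz": 0.0,"wx": 0.0,"wy": 0.0,"wz": -0.115}]'

```text
t: 2.3
tcp_pos: [0.502, 0.3266, 0.2558]
eef_rot: [0.472, 0.882, 0.0, -0.0]
wrist_force: [0.1, -0.1, 0.1]
gripper_width: 0.998
gripper_force: 0.0
```

Emit:
send_rows --targets '[{"dx": 0.28,"dy": -0.18,"dz": 0.0,"wx": 0.0,"wy": 0.0,"wz": -0.04},{"dx": 0.56,"dy": -0.36,"dz": 0.0,"wx": 0.0,"wy": 0.0,"wz": -0.08},{"dx": 0.84,"dy": -0.55,"dz": 0.0,"wx": 0.0,"wy": 0.0,"wz": -0.112},{"dx": 0.84,"dy": -0.55,"dz": 0.0,"wx": 0.0,"wy": 0.0,"wz": -0.112},{"dx": 0.84,"dy": -0.55,"dz": 0.0,"wx": 0.0,"wy": 0.0,"wz": -0.112}]'

```text
t: 2.8
tcp_pos: [0.5853, 0.272, 0.2553]
eef_rot: [0.544, 0.839, -0.0, -0.0]
wrist_force: [-0.7, -0.6, 0.6]
gripper_width: 0.996
gripper_force: 0.0
```

Run:
```python
from fit import *
from scipy.spatial.transform import Rotation as R
o=get_obs();r=R.from_quat(o["eef_rot"]).as_matrix();print(o["tcp_pos"],np.round(r,3),o["joint_positions"])
Rb,ob=bpose(.592,.2575,-1.15);g=ob+.03*Rb[:,2];print("grasp",g,"yaw err",np.arctan2(r[1,1],r[0,1])-.421)
a=snapshot("side");b=snapshot("top")
A=cv2.resize(a[40:240,150:400],(500,400));B=cv2.resize(b[80:280,80:230],(300,400))
cv2.imwrite("pics/c1.png",np.hstack([A,B])[...,::-1])
```

```text
[0.58527258 0.27200375 0.25531854] [[-0.409  0.913 -0.001]
 [ 0.913  0.409  0.   ]
 [ 0.001 -0.001 -1.   ]] [ 2.51823774e-01  5.54237163e-01  1.00348485e+00  3.94392835e-04
  1.58473467e+00 -1.69224456e-01]
grasp [0.58563231 0.27172858 0.099     ] yaw err 5.3765537304462097e-05
```

View pics/c1.png

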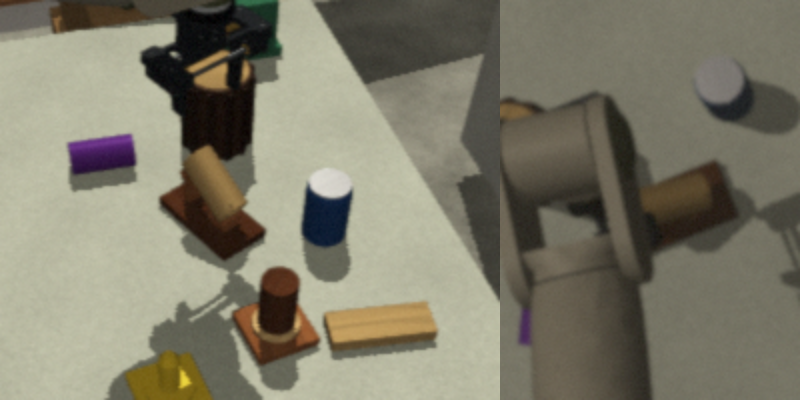

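The gripper (side crop (210,70)) is above the pale beaker (215,185), and the purple one is well clear. I descend.

Emit:
send_rows --targets '[{"dx": 0.0,"dy": 0.0,"dz": -0.3,"wx": 0,"wy": 0,"wz": 0},{"dx": 0.0,"dy": 0.0,"dz": -0.6,"wx": 0,"wy": 0,"wz": 0},{"dx": 0.0,"dy": 0.0,"dz": -0.9,"wx": 0,"wy": 0,"wz": 0}]'

```text
t: 3.2
tcp_pos: [0.5844, 0.2728, 0.1653]
eef_rot: [0.543, 0.84, 0.0, 0.0]
wrist_force: [1.4, 0.8, -0.5]
gripper_width: 0.999
gripper_force: 0.0
```

Emit:
send_rows --targets '[{"dx": 0.0,"dy": 0.0,"dz": -0.2,"wx": 0,"wy": 0,"wz": 0},{"dx": 0.0,"dy": 0.0,"dz": -0.4,"wx": 0,"wy": 0,"wz": 0},{"dx": 0.0,"dy": 0.0,"dz": -0.55,"wx": 0,"wy": 0,"wz": 0},{"dx": 0.0,"dy": 0.0,"dz": -0.67,"wx": 0,"wy": 0,"wz": 0},{"dx": 0.0,"dy": 0.0,"dz": -0.67,"wx": 0,"wy": 0,"wz": 0}]'

```text
t: 3.7
tcp_pos: [0.5844, 0.2722, 0.0975]
eef_rot: [0.543, 0.839, -0.001, -0.001]
wrist_force: [-0.0, -0.6, -0.0]
gripper_width: 0.998
gripper_force: 0.0
```

Emit:
send_rows --targets '[{"dx": 0.0,"dy": 0.0,"dz": 0.0,"wx": 0,"wy": 0,"wz": 0},{"dx": 0.0,"dy": 0.0,"dz": 0.0,"wx": 0,"wy": 0,"wz": 0},{"dx": 0.0,"dy": 0.0,"dz": 0.0,"wx": 0,"wy": 0,"wz": 0},{"dx": 0.0,"dy": 0.0,"dz": 0.0,"wx": 0,"wy": 0,"wz": 0},{"dx": 0.0,"dy": 0.0,"dz": 0.0,"wx": 0,"wy": 0,"wz": 0},{"dx": 0.0,"dy": 0.0,"dz": 0.0,"wx": 0,"wy": 0,"wz": 0}]' --gripper 0.0 --force 25

```text
t: 4.3
tcp_pos: [0.585, 0.2714, 0.0992]
eef_rot: [0.544, 0.839, -0.001, -0.0]
wrist_force: [-4.6, -2.3, 5.3]
gripper_width: 0.639
gripper_force: 25.0
```

Emit:
send_rows --targets '[{"dx": 0.0,"dy": 0.0,"dz": 0.1,"wx": 0,"wy": 0,"wz": 0},{"dx": 0.0,"dy": 0.0,"dz": 0.3,"wx": 0,"wy": 0,"wz": 0},{"dx": 0.0,"dy": 0.0,"dz": 0.55,"wx": 0,"wy": 0,"wz": 0},{"dx": 0.0,"dy": 0.0,"dz": 0.8,"wx": 0,"wy": 0,"wz": 0},{"dx": 0.0,"dy": 0.0,"dz": 1.0,"wx": 0,"wy": 0,"wz": 0}]'

```text
t: 4.8
tcp_pos: [0.586, 0.2718, 0.201]
eef_rot: [0.544, 0.839, 0.001, 0.001]
wrist_force: [0.8, 0.0, -1.9]
gripper_width: 0.631
gripper_force: 25.0
```

Emit:
send_rows --targets '[{"dx": 0.0,"dy": -0.2,"dz": 0.2,"wx": 0,"wy": 0,"wz": 0},{"dx": 0.0,"dy": -0.4,"dz": 0.4,"wx": 0,"wy": 0,"wz": 0},{"dx": 0.0,"dy": -0.7,"dz": 0.6,"wx": 0,"wy": 0,"wz": 0},{"dx": 0.0,"dy": -1.0,"dz": 0.7,"wx": 0,"wy": 0,"wz": 0},{"dx": 0.0,"dy": -1.0,"dz": 0.7,"wx": 0,"wy": 0,"wz": 0}]'

```text
t: 5.3
tcp_pos: [0.5864, 0.1689, 0.2713]
eef_rot: [0.545, 0.838, 0.001, 0.002]
wrist_force: [0.1, 1.1, -0.8]
gripper_width: 0.631
gripper_force: 25.0
```

Emit:
send_rows --targets '[{"dx": 0.0,"dy": -0.14,"dz": 0.0,"wx": 0,"wy": 0,"wz": -0.09},{"dx": 0.0,"dy": -0.28,"dz": 0.0,"wx": 0,"wy": 0,"wz": -0.18},{"dx": 0.0,"dy": -0.42,"dz": 0.0,"wx": 0,"wy": 0,"wz": -0.27},{"dx": 0.0,"dy": -0.56,"dz": 0.0,"wx": 0,"wy": 0,"wz": -0.36},{"dx": 0.0,"dy": -0.7,"dz": 0.0,"wx": 0,"wy": 0,"wz": -0.45},{"dx": 0.0,"dy": -0.84,"dz": 0.0,"wx": 0,"wy": 0,"wz": -0.54},{"dx": 0.0,"dy": -1.0,"dz": 0.0,"wx": 0,"wy": 0,"wz": -0.627}]'

```text
t: 6.0
tcp_pos: [0.5856, 0.0719, 0.2688]
eef_rot: [0.866, 0.499, 0.0, -0.0]
wrist_force: [-0.1, 0.2, -0.9]
gripper_width: 0.635
gripper_force: 25.0
```

Emit:
send_rows --targets '[{"dx": -0.02,"dy": -0.25,"dz": 0.0,"wx": 0.076,"wy": -0.043,"wz": 0},{"dx": -0.04,"dy": -0.5,"dz": 0.0,"wx": 0.152,"wy": -0.087,"wz": 0},{"dx": -0.06,"dy": -0.75,"dz": 0.0,"wx": 0.228,"wy": -0.13,"wz": 0},{"dx": -0.1,"dy": -1.0,"dz": 0.0,"wx": 0.303,"wy": -0.174,"wz": 0}]'

```text
t: 6.4
tcp_pos: [0.5758, -0.0288, 0.2696]
eef_rot: [0.835, 0.484, 0.227, -0.13]
wrist_force: [0.3, 0.5, -1.9]
gripper_width: 0.633
gripper_force: 25.0
```

Emit:
send_rows --targets '[{"dx": 0.0,"dy": -0.25,"dz": 0.0,"wx": 0.076,"wy": -0.043,"wz": 0},{"dx": 0.0,"dy": -0.5,"dz": 0.0,"wx": 0.152,"wy": -0.087,"wz": 0},{"dx": 0.0,"dy": -0.75,"dz": 0.0,"wx": 0.228,"wy": -0.13,"wz": 0},{"dx": 0.0,"dy": -1.0,"dz": 0.0,"wx": 0.303,"wy": -0.173,"wz": 0},{"dx": 0.0,"dy": -1.0,"dz": 0.0,"wx": 0.303,"wy": -0.173,"wz": 0},{"dx": 0.0,"dy": -1.0,"dz": 0.0,"wx": 0.303,"wy": -0.173,"wz": 0}]'

```text
t: 7.0
tcp_pos: [0.5757, -0.1286, 0.2682]
eef_rot: [0.75, 0.434, 0.432, -0.251]
wrist_force: [-0.4, -0.2, -1.3]
gripper_width: 0.633
gripper_force: 25.0
```

```bash
cat > look.py <<'E'
from fit import *
import sys
from scipy.spatial.transform import Rotation as Ro
o=get_obs();r=Ro.from_quat(o["eef_rot"]).as_matrix();print(o["tcp_pos"],np.round(r,3),np.round(o["joint_positions"],2))
g=o["tcp_pos"]-.002*r[:,2];print("grasp pt",g)
ims={c:snapshot(c) for c in P}
def bp(x):  # rotvec tilt x,y from straight down, base position
    m=np.array([x[3],x[4],-1.]);m/=np.linalg.norm(m);u=np.cross([0,1,0],m);u/=np.linalg.norm(u)
    return np.c_[u,np.cross(m,u),m],np.array(x[:3])
M={}
for c in P:
    px=proj(c,g+[0,0,-.025])[0]
    L=masks_of("beaker",c)
    print(c,px,[(round(d["conf"],2),np.round(d["extent"]).tolist()) for d in L])
    L=[d for d in L if np.hypot(*(np.array(d["extent"][:2])-px))<30]
    if L: M[c]=L[0]["pixels"].astype(float)
tiles=[]
for c,im in ims.items():
    px=proj(c,g+[0,0,-.03])[0].astype(int);x0=min(max(px[0]-65,0),512-130);y0=min(max(px[1]-75,0),384-170)
    tiles.append(cv2.resize(im[y0:y0+170,x0:x0+130],None,fx=3,fy=3,interpolation=3)); print(c,"crop origin",x0,y0)
cv2.imwrite(f"pics/{sys.argv[1]}.png",np.hstack(tiles)[...,::-1])
for c in M: np.save(f"mk_{c}.npy",M[c])
E
python3 look.py d1
```

```text
[ 0.57571563 -0.12862977  0.26822189] [[ 0.25   0.867  0.43 ]
 [ 0.434 -0.498  0.751]
 [ 0.866 -0.001 -0.501]] [-0.78  0.5   1.42  0.99  1.61 -0.43]
grasp pt [ 0.57485514 -0.13013206  0.26922324]
side [293.82357065 189.68670286] [(0.59, [208.0, 116.0, 16.0, 14.0]), (0.58, [298.0, 175.0, 29.0, 14.0])]
top [306.82880666 184.09634764] [(0.86, [103.0, 235.0, 26.0, 40.0]), (0.77, [307.0, 184.0, 28.0, 24.0])]
side crop origin 228 116
top crop origin 241 109
```

View pics/d1.png

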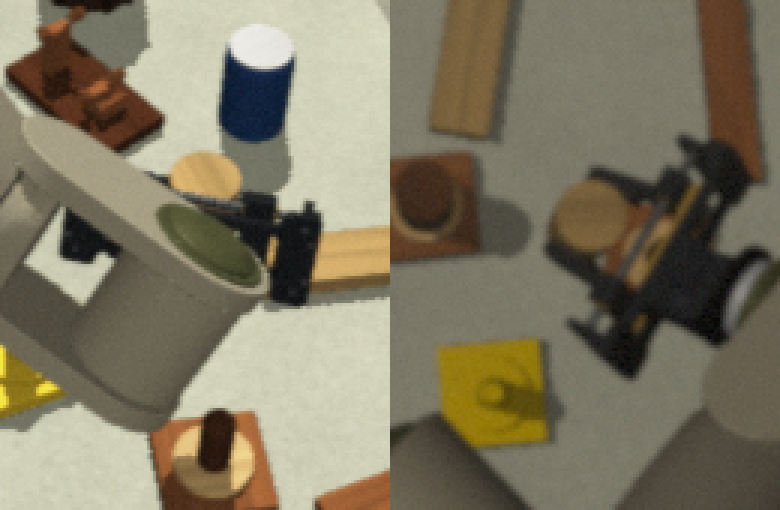

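The beaker hangs mouth down, with its base disc at side px (297,174) and top px (308,181). I triangulate the disc to get its axis offset.

```bash
cat > tri.py <<'E'
from fit import *
from scipy.spatial.transform import Rotation as Ro
o=get_obs();r=Ro.from_quat(o["eef_rot"]).as_matrix();g=o["tcp_pos"]-.002*r[:,2]
out={}
for c in P:
    im=snapshot(c);px=proj(c,g+[0,0,.03])[0];hsv=cv2.cvtColor(im,cv2.COLOR_RGB2HSV)
    u,v=px.astype(int);ref=np.median(hsv[v-3:v+4,u-3:u+4].reshape(-1,3),0)
    m=(np.abs(hsv.astype(int)-ref)<[8,45,40]).all(2).astype(np.uint8)
    box_=np.zeros_like(m);box_[v-24:v+25,u-24:u+25]=1;m=cv2.morphologyEx(m*box_,cv2.MORPH_OPEN,np.ones((5,5)))
    n,l,st,ce=cv2.connectedComponentsWithStats(m);i=l[v,u]
    cn=cv2.findContours((l==i).astype(np.uint8),0,1)[0][0];e=cv2.fitEllipse(cv2.convexHull(cn))
    out[c]=np.array(e[0]);print(c,"pred",px,"label",i,st[i],"ell",e, "place",[np.round(d["pixel"],1).tolist() for d in place_of("beaker",c)][:3])
from scipy.optimize import least_squares
s=least_squares(lambda X:np.r_[proj("side",X)[0]-out["side"],proj("top",X)[0]-out["top"]],g+[0,0,.03])
print("base centre",s.x,"res",s.fun,"minus g",s.x-g)
E
python3 tri.py
```

```text
side pred [295.42102421 173.58650079] label 1 [285 166  23  15 279] ell ((296.13897705078125, 173.1108856201172), (14.662862777709961, 23.937490463256836), 96.0579605102539) place [[118.5, 216.5], [177.3, 295.7]]
top pred [308.4625738  181.05790246] label 1 [295 169  29  27 563] ell ((309.1912841796875, 182.4021759033203), (25.41867446899414, 29.687095642089844), 123.17948913574219) place [[180.6, 305.6], [218.8, 101.2]]
base centre [ 0.57338867 -0.13035301  0.30425675] res [-0.92577879  0.10537656  0.2519103  -0.8985912 ] minus g [-0.00147615 -0.0019098   0.033779  ]
```

Emit:
send_rows --targets '[{"dx": 0.0,"dy": -0.25,"dz": 0.0,"wx": 0,"wy": 0,"wz": 0},{"dx": 0.0,"dy": -0.5,"dz": 0.0,"wx": 0,"wy": 0,"wz": 0},{"dx": 0.01,"dy": -0.75,"dz": -0.1,"wx": 0,"wy": 0,"wz": 0},{"dx": 0.01,"dy": -0.9,"dz": -0.3,"wx": 0,"wy": 0,"wz": 0},{"dx": 0.01,"dy": -0.9,"dz": -0.6,"wx": 0,"wy": 0,"wz": 0},{"dx": 0.01,"dy": -0.9,"dz": -0.85,"wx": 0,"wy": 0,"wz": 0},{"dx": 0.01,"dy": -0.9,"dz": -0.85,"wx": 0,"wy": 0,"wz": 0},{"dx": 0.01,"dy": -0.9,"dz": -0.85,"wx": 0,"wy": 0,"wz": 0}]'

```text
t: 8.2
tcp_pos: [0.5768, -0.2183, 0.1845]
eef_rot: [0.749, 0.434, 0.433, -0.251]
wrist_force: [-0.1, 0.6, 0.2]
gripper_width: 0.633
gripper_force: 25.0
```

```bash
python3 tri.py; python3 look.py d2
```

```text
side pred [305.78194349 225.95717952] label 2 [295 217  23  18 332] ell ((306.05865478515625, 225.81202697753906), (17.679325103759766, 23.649354934692383), 98.50222778320312) place [[228.4, 306.3], [153.2, 256.2]]
top pred [341.6953353  186.13991907] label 2 [317 175  35  34 807] ell ((329.1918029785156, 190.1802520751953), (33.784420013427734, 45.83112335205078), 68.10338592529297) place [[214.1, 102.0], [185.2, 338.9]]
base centre [ 0.57889394 -0.19629998  0.18128535] res [-3.75685967  0.43063311  1.08534306 -3.86060929] minus g [ 0.00297477  0.02349578 -0.00421724]
[ 0.57676969 -0.21843083  0.1850898 ] [[ 0.247  0.868  0.431]
 [ 0.435 -0.497  0.751]
 [ 0.866  0.002 -0.5  ]] [-0.88  0.68  1.35  0.95  1.62 -0.57]
grasp pt [ 0.57590722 -0.2199323   0.18609066]
side [303.66638739 239.05059169] [(0.75, [308.0, 228.0, 28.0, 18.0])]
top [338.19294137 188.64419136] [(0.84, [338.0, 189.0, 35.0, 25.0]), (0.59, [103.0, 234.0, 28.0, 38.0])]
side crop origin 238 165
top crop origin 272 113
```

View pics/d2.png

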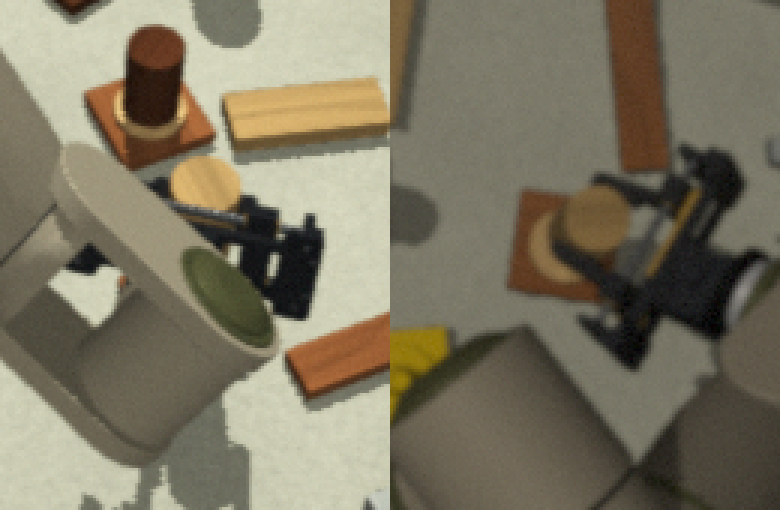

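The base disc (side (306,226), top about (340,186)) sits over the free peg as predicted, so I lower it over the dowel.

Emit:
send_rows --targets '[{"dx": -0.01,"dy": -0.01,"dz": -0.1,"wx": 0,"wy": 0,"wz": 0},{"dx": -0.01,"dy": -0.01,"dz": -0.2,"wx": 0,"wy": 0,"wz": 0},{"dx": -0.01,"dy": -0.01,"dz": -0.3,"wx": 0,"wy": 0,"wz": 0},{"dx": -0.01,"dy": -0.01,"dz": -0.3,"wx": 0,"wy": 0,"wz": 0}]'

```text
t: 9.0
tcp_pos: [0.5752, -0.2191, 0.1519]
eef_rot: [0.749, 0.433, 0.432, -0.252]
wrist_force: [0.7, -0.6, -0.5]
gripper_width: 0.632
gripper_force: 25.0
```

Emit:
send_rows --targets '[{"dx": 0.0,"dy": 0.0,"dz": -0.1,"wx": 0,"wy": 0,"wz": 0},{"dx": 0.0,"dy": 0.0,"dz": -0.2,"wx": 0,"wy": 0,"wz": 0},{"dx": 0.0,"dy": 0.0,"dz": -0.3,"wx": 0,"wy": 0,"wz": 0},{"dx": 0.0,"dy": 0.0,"dz": -0.38,"wx": 0,"wy": 0,"wz": 0},{"dx": 0.0,"dy": 0.0,"dz": -0.38,"wx": 0,"wy": 0,"wz": 0},{"dx": 0.0,"dy": 0.0,"dz": -0.38,"wx": 0,"wy": 0,"wz": 0}]'

```text
t: 9.6
tcp_pos: [0.5756, -0.2194, 0.1157]
eef_rot: [0.749, 0.434, 0.433, -0.251]
wrist_force: [-0.2, -0.8, -0.8]
gripper_width: 0.634
gripper_force: 25.0
```

Emit:
send_rows --targets '[{"dx": 0.0,"dy": 0.0,"dz": -0.02,"wx": 0,"wy": 0,"wz": 0},{"dx": 0.0,"dy": 0.0,"dz": -0.04,"wx": 0,"wy": 0,"wz": 0},{"dx": 0.0,"dy": 0.0,"dz": -0.06,"wx": 0,"wy": 0,"wz": 0},{"dx": 0.0,"dy": 0.0,"dz": -0.08,"wx": 0,"wy": 0,"wz": 0},{"dx": 0.0,"dy": 0.0,"dz": -0.08,"wx": 0,"wy": 0,"wz": 0}]'

```text
t: 10.1
tcp_pos: [0.5755, -0.2193, 0.1075]
eef_rot: [0.749, 0.434, 0.433, -0.251]
wrist_force: [-0.0, 0.7, -0.4]
gripper_width: 0.635
gripper_force: 25.0
```

Emit:
send_rows --targets '[{"dx": 0.0,"dy": 0.0,"dz": -0.01,"wx": 0,"wy": 0,"wz": 0},{"dx": 0.0,"dy": 0.0,"dz": -0.02,"wx": 0,"wy": 0,"wz": 0},{"dx": 0.0,"dy": 0.0,"dz": -0.02,"wx": 0,"wy": 0,"wz": 0},{"dx": 0.0,"dy": 0.0,"dz": -0.02,"wx": 0,"wy": 0,"wz": 0}]'

```text
t: 10.5
tcp_pos: [0.5756, -0.2193, 0.1061]
eef_rot: [0.749, 0.434, 0.433, -0.251]
wrist_force: [-0.8, -0.2, 2.6]
gripper_width: 0.636
gripper_force: 25.0
```

Emit:
send_rows --targets '[{"dx": 0.0,"dy": 0.0,"dz": -0.01,"wx": 0,"wy": 0,"wz": 0},{"dx": 0.0,"dy": 0.0,"dz": -0.01,"wx": 0,"wy": 0,"wz": 0},{"dx": 0.0,"dy": 0.0,"dz": -0.01,"wx": 0,"wy": 0,"wz": 0}]'

```text
t: 10.8
tcp_pos: [0.5756, -0.2193, 0.106]
eef_rot: [0.749, 0.434, 0.433, -0.251]
wrist_force: [-3.3, 0.6, 9.3]
gripper_width: 0.635
gripper_force: 25.0
```

Run:
```python
from cell import *
for i in range(3):
    snapshot("side");o=get_obs();print(o["tcp_pos"].round(4),o["wrist_force"].round(1),o["ft_torque"].round(2))
```

```text
[ 0.5756 -0.2193  0.106 ] [-3.3  0.5  9.3] [ 0.71 -0.07  0.36]
[ 0.5756 -0.2193  0.106 ] [-2.8  0.4  8.5] [ 0.65 -0.08  0.32]
[ 0.5756 -0.2193  0.106 ] [-3.4  0.5  9.6] [ 0.66 -0.1   0.36]
```

Emit:
send_rows --targets '[{"dx": 0.0,"dy": 0.0,"dz": 0.0,"wx": 0,"wy": 0,"wz": 0},{"dx": 0.0,"dy": 0.0,"dz": 0.0,"wx": 0,"wy": 0,"wz": 0},{"dx": 0.0,"dy": 0.0,"dz": 0.0,"wx": 0,"wy": 0,"wz": 0}]' --force 6

```text
t: 11.25
tcp_pos: [0.5755, -0.2192, 0.1058]
eef_rot: [0.749, 0.434, 0.433, -0.251]
wrist_force: [-2.1, 1.0, 7.5]
gripper_width: 0.641
gripper_force: 6.0
```

Emit:
send_rows --targets '[{"dx": 0.0,"dy": 0.0,"dz": 0.0,"wx": 0,"wy": 0,"wz": 0},{"dx": 0.0,"dy": 0.0,"dz": 0.0,"wx": 0,"wy": 0,"wz": 0},{"dx": 0.0,"dy": 0.0,"dz": 0.0,"wx": 0,"wy": 0,"wz": 0},{"dx": 0.0,"dy": 0.0,"dz": 0.0,"wx": 0,"wy": 0,"wz": 0},{"dx": 0.0,"dy": 0.0,"dz": 0.0,"wx": 0,"wy": 0,"wz": 0},{"dx": 0.0,"dy": 0.0,"dz": 0.0,"wx": 0,"wy": 0,"wz": 0}]' --gripper 1.0

```text
t: 11.85
tcp_pos: [0.5755, -0.2194, 0.1047]
eef_rot: [0.749, 0.434, 0.433, -0.251]
wrist_force: [-0.9, 0.2, 0.5]
gripper_width: 0.998
gripper_force: 0.0
```

Emit:
send_rows --targets '[{"dx": -0.05,"dy": -0.09,"dz": 0.06,"wx": 0,"wy": 0,"wz": 0},{"dx": -0.13,"dy": -0.225,"dz": 0.15,"wx": 0,"wy": 0,"wz": 0},{"dx": -0.26,"dy": -0.45,"dz": 0.3,"wx": 0,"wy": 0,"wz": 0},{"dx": -0.43,"dy": -0.75,"dz": 0.5,"wx": 0,"wy": 0,"wz": 0},{"dx": -0.43,"dy": -0.75,"dz": 0.8,"wx": 0,"wy": 0,"wz": 0},{"dx": -0.43,"dy": -0.75,"dz": 1.0,"wx": 0,"wy": 0,"wz": 0}]'

```text
t: 12.45
tcp_pos: [0.5314, -0.2968, 0.2072]
eef_rot: [0.75, 0.434, 0.433, -0.249]
wrist_force: [0.4, 1.0, -0.4]
gripper_width: 0.997
gripper_force: 0.0
```

Emit:
send_rows --targets '[{"dx": -0.3,"dy": -0.3,"dz": 0.3,"wx": 0,"wy": 0,"wz": 0},{"dx": -0.6,"dy": -0.6,"dz": 0.6,"wx": 0,"wy": 0,"wz": 0},{"dx": -0.8,"dy": -0.8,"dz": 0.8,"wx": 0,"wy": 0,"wz": 0},{"dx": -0.8,"dy": -0.8,"dz": 0.8,"wx": 0,"wy": 0,"wz": 0},{"dx": -0.8,"dy": -0.8,"dz": 0.8,"wx": 0,"wy": 0,"wz": 0}]'

```text
t: 12.95
tcp_pos: [0.4517, -0.3752, 0.2851]
eef_rot: [0.75, 0.434, 0.433, -0.25]
wrist_force: [-0.5, 0.5, -0.7]
gripper_width: 0.998
gripper_force: 0.0
```

Run:
```python
from fit import *
ims={c:snapshot(c) for c in P}
t=[cv2.resize(ims[c][y:y+130,x:x+110],None,fx=3.5,fy=3.5,interpolation=3) for c,x,y in(("side",245,180),("top",275,120))]
cv2.imwrite("pics/e1.png",np.hstack(t)[...,::-1])
for c in P:
    print(c,[(round(d["conf"],2),np.round(d["extent"]).tolist()) for d in search_frame("beaker",c)],"expect base",proj(c,[.5745,-.221,.136]))
```

```text
side [(0.71, [303.0, 257.0, 26.0, 40.0])] expect base [[302.34218215 245.23060107]]
top [(0.91, [103.0, 236.0, 28.0, 39.0]), (0.7, [333.0, 192.0, 27.0, 23.0])] expect base [[337.04942658 190.26163879]]
```

View pics/e1.png

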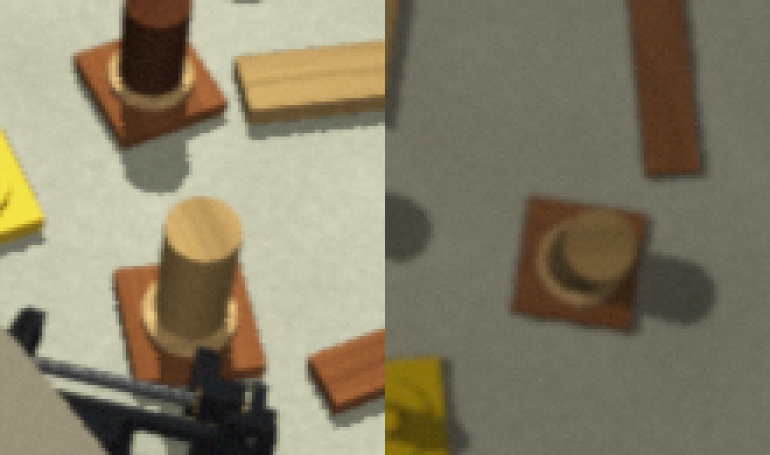

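The beaker stands upright on the free peg with its mouth flat on the shoulder. The base disc is at side px (302,245), as expected for seated, and the gripper is clear.

```bash
python3 -c "
from cell import *
print(hand_in())"
```

```text
the job is handed in; nothing more can be done
None
```

The pale beaker is upside down on the free peg with its mouth on the shoulder: I felt it touch down before letting go, the last picture shows it seated and upright, nothing else was moved, and the job is handed in (about 13 s on the robot's clock).

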